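Take the bench pile apart onto its outline tiles

TASK

Take apart the pile on the jeweller's bench (a loupe on a brass dapping block, on a charcoal block, on a steel plate) and set each thing upright, centred and squared up on the plywood tile whose dark inlay has the same outline as that thing. Lower the things into place rather than dropping them, and leave the film canister and the blue-handled pliers where they are.

Things in the scene. Friction and masses are not known exactly. Their poses are not given: they have to be found in the camera images.
- plate_mid (a point): Ground steel plate, the bottom of the pile, lying flat on the bench: 58 mm along its x, 92 mm along its y, 9 mm thick, about 0.36 kg. The point is its centre, half-way up (4.5 mm above its underside). (Around it: a fixed desk lamp hangs over the back of the bench, from about 0.70 m ahead of the robot and beyond, and a fixed pole stands at the right; keep the wrist clear of both when swinging across.)
- charcoal_mid (a point): Black charcoal soldering block on the steel plate, roughly centred and aligned: 36 mm along its x, 60 mm along its y, 24 mm high, 0.09 kg. The point is its centre, half-way up (12 mm above its underside).
- dap_mid (a point): Brass dapping block, a 40 mm cube with round hollows in its faces, on the charcoal block and overhanging it by about 2 mm either side, about 0.4 kg. The point is its centre, half-way up (20 mm above its underside), its axes are square to its faces.
- glass_mid (a point): Black eye loupe, a short round cone standing on its wide end on top of the dapping block: 34 mm in diameter, 28 mm high, 0.05 kg. To be taken as a cylinder 34 mm across. The point is its centre, half-way up (14 mm above its underside), z is up.
- tile_plate: Fixed plywood tile, 5 mm thick, 76 mm along x by 110 mm along y, with a dark rubber inlay flush with its top: a large rectangle, 58 by 92 mm, the place of the steel plate. Origin at the centre of its underside, so its top is 5 mm above the origin. z is up; its x runs along the short side, y along the long side.
- tile_charcoal: Fixed plywood tile, 5 mm thick, 54 mm along x by 78 mm along y, with a dark rubber inlay flush with its top: a small rectangle, 36 by 60 mm, the place of the charcoal block. Origin at the centre of its underside, so its top is 5 mm above the origin. z is up; its x runs along the short side, y along the long side.
- tile_block: Fixed plywood tile, 5 mm thick, 58 by 58 mm, with a dark rubber inlay flush with its top: a square, 40 by 40 mm, the place of the dapping block. Origin at the centre of its underside, so its top is 5 mm above the origin. z is up; x and y run along the sides.
- tile_loupe: Fixed plywood tile, 5 mm thick, round, 52 mm in diameter, with a dark rubber inlay flush with its top: a disc 34 mm in diameter, the place of the loupe. Origin at the centre of its underside, so its top is 5 mm above the origin. z is up.
- can_mid (a point): Black film canister, a bystander standing on the bench among the tiles, to be left alone: 34 mm in diameter, 48 mm high. The point is its centre, 24 mm above the bench.
- pliers_mid (a point): Pliers with blue handles, a bystander lying flat on the bench at the right, to be left alone: 135 mm along its x, 43 mm along its y, 13 mm high. The point is its centre, 6.5 mm above the bench.
Mind the look-alikes: they are no part of the job. Of the things that look like the part that bears dap_mid, the larger one is meant.

How it is judged:
At the end, for the whole second after the job is handed in: Each of the four rests upright (within 0.1 rad) and still on the tile with its own outline, centres within 12 mm; plate and charcoal turned to their outline within 0.25 rad (either end), dapping block square to its outline within 0.25 rad (any side) (horizontal distance between plate_mid and tile_plate below 0.012 m and z of plate_mid in the frame of tile_plate between 0.0055 and 0.0135 m and angle between each of plate_mid, charcoal_mid, dap_mid, glass_mid's own z axis and vertical below 0.1 rad and linear speed of each of plate, charcoal, dap, glass below 0.02 m/s and angle between the x axis of plate_mid and the x axis of tile_plate, either way round below 0.25 rad and horizontal distance between charcoal_mid and tile_charcoal below 0.012 m and z of charcoal_mid in the frame of tile_charcoal between 0.013 and 0.021 m and angle between the x axis of charcoal_mid and the x axis of tile_charcoal, either way round below 0.25 rad and horizontal distance between dap_mid and tile_block below 0.012 m and z of dap_mid in the frame of tile_block between 0.021 and 0.029 m and (angle between the x axis of dap_mid and the x axis of tile_block, either way round below 0.25 rad or angle between the x axis of dap_mid and the y axis of tile_block, either way round below 0.25 rad) and horizontal distance between glass_mid and tile_loupe below 0.012 m and z of glass_mid in the frame of tile_loupe between 0.015 and 0.023 m); the robot touches nothing.
It fails at once if one of the four things is dropped (falls freely from more than about 2 cm) ((linear speed of plate above 0.6 m/s and contact force between plate and the fingers below 0.05 N) or (linear speed of charcoal above 0.6 m/s and contact force between charcoal and the fingers below 0.05 N) or (linear speed of dap above 0.6 m/s and contact force between dap and the fingers below 0.05 N) or (linear speed of glass above 0.6 m/s and contact force between glass and the fingers below 0.05 N)).
It fails at once if the film canister is pushed more than 15 mm from where it stood or lay (distance of can_mid from where it was at the start of the episode above 0.015 m).
It fails at once if the pair of pliers is pushed more than 15 mm from where it stood or lay (distance of pliers_mid from where it was at the start of the episode above 0.015 m).
It also fails if it takes over 128 s, if anything falls off the work surface, if the arm or the gripper's body presses on something with over 40 N, if the wrist force passes 120 N, or if a joint passes its speed limit or range.

ROBOT

A 7-joint arm with a two-finger parallel gripper is mounted at the origin on a cart in front of the work surface, level with it; the furniture and walls round the work are solid. World frame = base frame: x ahead of the robot, y to its left, z up, the work surface at z = 0. Lengths are in m, angles in rad, forces in N, time in s.
With the tool pointing down it reaches from about 0.4 to 0.85 m from the base axis. Payload 4.5 kg.
Tool frame: the origin (TCP) lies on the front face of the gripper's body, between the roots of the fingers; the fingertips stand 64 mm ahead of it and the grasp point (between the pads) lies 45 mm ahead of it (manip.hold_point_z is the distance from the TCP to the grasp point, in m); z points along the fingers, y is the line along which they close (so a half turn about z gives the same grasp; the last joint's range is limited). The gripper opens to 88 mm and grips with 3 to 60 N. Pads are 18 mm wide; open, the fingers measure 123 mm over their backs; the gripper's body (75 mm by 187 mm) begins 45 mm behind the grasp point.
Start: joints at [1.322, 0.689, -0.195, 1.565, 0.157, 0.902, -0.215], TCP at [0.174, -0.6, 0.303] pointing down, gripper open.
Joint ranges: [-3.01, 3.01], [-0.46, 2.08], [-1.47, 1.51], [0.13, 2.56], [-1, 4.14], [0.04, 2.09], [-2.66, 2.66]. Speed limits (rad/s): [2.57, 2.57, 3.14, 3.14, 3.14, 3.14, 3.14].

INTERFACE

Orientations are given as a 3x3 rotation matrix whose columns are the frame's x, y, z axes.
In Python, from cell import manip gives the robot as it stands. The module is installed in compiled form; this text tells all that it offers.
- The arm moves only by the tool jog_arm, never from a script. Its argument "commands" is a list of rows, each a list of 2 entries, a list of its own where there are three numbers: the shift along the tool's x, y, z in units of 0.2 m (1.0 is 0.2 m), then the turn, a rotation vector about the tool's x, y, z in units of 180 degrees (1.0 is 180 degrees). A call has 1 to 20 rows; each row is the pose to reach, as a shift and turn from the pose commanded when the call began, along the tool's axes at that moment, turning the shorter way round; what a row does not reach only later rows make up. A row lasts 1/8 s, in which the tool goes at most 62.5 mm and 10.7 degrees, less where a joint would pass 70% of its speed; a pose out of reach is approached as far as the arm can. A call with a number of a shift or a turn outside -1 to 1 is refused whole. A call with a gripper value outside its range is refused whole. "grip" is the closure in counts, from 0 (fully open) to 255 (shut), set as the call begins (left out, the last holds). The fingers move at their own pace and stop on an object; the grip force is fixed at half the most. Time passes only in rows, so rows that repeat a pose let the fingers close. It gives the time, the measured TCP pose, the force, the opening and the grip force at its end, in the units of the state.
- manip.get_obs(): the state, without advancing time (a new reading comes with each control period).
- manip.camera(name): name is "scene" or "top"; returns a dict with "frame" (400x640x3 uint8, blue, green, red), "z_map" (400x640 float32, m along the optical axis (not along the pixel's ray), 0 where there is no reading), "K" (3x3 intrinsics, pixels), "position" and "attitude" of the camera in the world. Camera axes: x right, y down, z forward; pixel columns grow to the right and rows downward; lengths in m; the calibration is good to about 2 mm. A picture is of the moment at which its call begins.
- manip.job_done(): hands the job in; it is judged then, once.
The state is a dict: "clock": time; "joint_positions": joint angles; "qd": joint speeds; "joint_torque": joint torques, N m; "tcp_pos": TCP position; "orientation": TCP orientation; "ft_force": force on the tool from outside, world axes, zero at the start; "ft_torque": the same for the moment, N m; "width": finger opening in m; "grasp_force": force on a finger pad.
Only numpy, scipy, OpenCV 4.12 (cv2) and the standard library are available. Lean on these libraries where they do the work, as an engineer would, in place of code of your own. Each camera call takes 0.05 s, during which the arm holds its last target. There are 200 camera calls.

## Working session

There is one attempt and no reset: what is moved stays moved. The work goes in short steps, Python scripts to look and compute and a tool call to move; the robot and the scene stay as the last step left them, time stands still between calls to the robot, and variables do not carry over. Pictures are saved under pics/ and viewed, at most 14 in all, crops included, and the job is handed in when it is done.

Besides the shell and the picture viewer there is one more tool, called after "Call:" by a JSON object that holds its "op" and its "data", one argument or row to a line. jog_arm: Moves the arm, as the interface text tells. Its arguments: {"type":"object","properties":{"commands":{"type":"array","items":{"type":"array"}},"grip":{"type":"number"}},"required":["commands"]}

```bash
mkdir -p pics; cat > h.py <<'E'
import numpy as np,cv2
from cell import manip
def snap(n):
    c=manip.camera(n); return c
def pts(c):
    K=c['K'];z=c['z_map'];v,u=np.mgrid[:400,:640]
    p=np.stack([(u-K[0,2])/K[0,0]*z,(v-K[1,2])/K[1,1]*z,z],-1)
    return p@np.array(c['attitude']).T+np.array(c['position'])
def ray(c,uv,h):
    K=np.array(c['K']);d=np.array(c['attitude'])@np.linalg.solve(K,[uv[0],uv[1],1.]);o=np.array(c['position'])
    return o+d*(h-o[2])/d[2]
E
python3 - <<'E'
from h import *
for n in('scene','top'):
    c=snap(n);cv2.imwrite(f'pics/{n}0.png',c['frame']);print(n,c['K'],c['position'],c['attitude'])
s=manip.get_obs();print(s['tcp_pos'],s['orientation'],s['clock'],s['width'])
E
```

```text
scene [[515.30644909   0.         322.96083077]
 [  0.         515.30644909 197.7987975 ]
 [  0.           0.           1.        ]] [0.18674137 0.5332629  0.85569228] [[-0.84802581 -0.39769452  0.35027318]
 [-0.5296842   0.61493522 -0.58419973]
 [ 0.01693771 -0.68095062 -0.73213344]]
top [[473.32327207   0.         312.1913701 ]
 [  0.         473.32327207 202.32925312]
 [  0.           0.           1.        ]] [ 0.34771388 -0.04401761  1.0755836 ] [[-0.03196115 -0.97847879  0.20385719]
 [-0.99948758  0.03164655 -0.00480385]
 [-0.00175091 -0.20390626 -0.97898885]]
[ 0.17425009 -0.59972397  0.3019605 ] [[ 9.60245264e-01  2.79157080e-01 -5.98853934e-04]
 [ 2.79157694e-01 -9.60243926e-01  1.60788057e-03]
 [-1.26194608e-04 -1.71113438e-03 -9.99998528e-01]] 0.1 0.08789755500165317
```

View pics/top0.png

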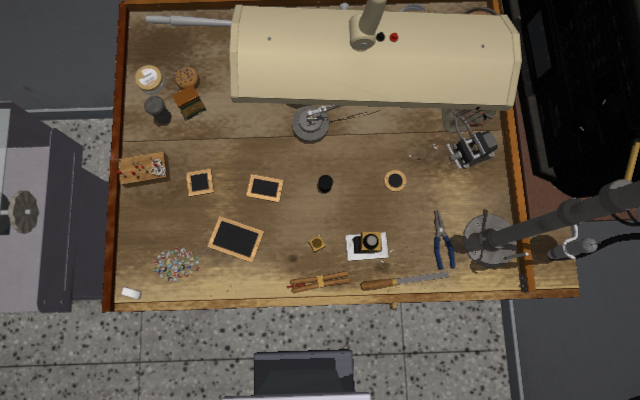

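View pics/scene0.png

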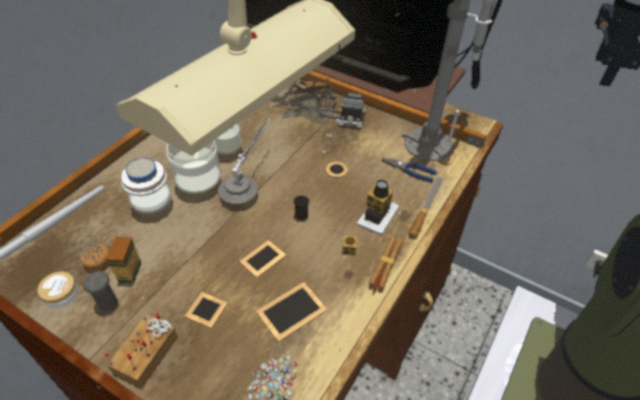

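The top view shows the pile at (370,245), with the large brass cube at (371,242) and the loupe on it. The tiles are the square (200,182), small rectangle (265,188), large rectangle (236,239) and disc (395,181). The canister is at (326,184) and the pliers at (444,240).

Possible confusions: a small brass cube at (317,243) for the dapping block, the canister (326,184) and dark jar (155,107) for the loupe, and the dark inlays for the charcoal. I choose the pile at (370,245) and check it in a close crop.

```bash
python3 - <<'E'
from h import *
c=snap('top');f=c['frame']
s=snap('scene')
a=cv2.resize(f[215:275,320:400],None,fx=7,fy=7,interpolation=cv2.INTER_CUBIC)[:420]
b=cv2.resize(s['frame'][170:240,350:405],None,fx=6,fy=6,interpolation=cv2.INTER_CUBIC)[:420]
h=max(a.shape[0],b.shape[0]);im=np.zeros((h,800,3),np.uint8);im[:a.shape[0],:470]=a[:,45:515];im[:b.shape[0],470:]=b[:,:330]
cv2.imwrite('pics/pile.png',im)
hsv=cv2.cvtColor(f,cv2.COLOR_BGR2HSV)
dark=(hsv[...,2]<70).astype(np.uint8)
for nm,(u,v) in dict(block=(200,182),charcoal=(265,188),plate=(236,239),loupe=(395,181),can=(326,184)).items():
    n,l,st,ce=cv2.connectedComponentsWithStats(dark)
    k=l[v,u];m=(l==k)&(k>0)
    vs,us=np.nonzero(m)
    hh=.048 if nm=='can' else .005
    P=np.array([ray(c,(x,y),hh)[:2] for x,y in zip(us,vs)])
    r=cv2.minAreaRect((P*1000).astype(np.float32));print(nm,len(us),P.mean(0).round(4),r)
p=pts(c)
def rep(nm,m,R=(330,400,220,275)):
    w=np.zeros_like(m);w[R[2]:R[3],R[0]:R[1]]=1;m=m&w
    q=p[m];r=cv2.minAreaRect((q[:,:2]*1000).astype(np.float32));print(nm,len(q),q.mean(0).round(4),np.median(q[:,2]),r)
z=p[...,2]
for nm,lo,hi in(('plate',.004,.014),('char',.025,.038),('dap',.066,.080),('loupe',.093,.110)):rep(nm,(z>lo)&(z<hi))
white=(hsv[...,1]<50)&(hsv[...,2]>150);rep('white',white)
E
```

```text
block 244 [0.6281 0.2127] ((628.2876586914062, 212.8160858154297), (36.257991790771484, 37.363399505615234), 7.937438488006592)
charcoal 337 [0.6102 0.0608] ((610.3225708007812, 60.773006439208984), (57.21694564819336, 32.63394546508789), 77.30987548828125)
plate 957 [0.4925 0.1287] ((492.7597961425781, 128.70729064941406), (89.43034362792969, 55.661224365234375), 68.8408432006836)
loupe 142 [ 0.6175 -0.2439] ((617.6134033203125, -244.04287719726562), (27.99212074279785, 29.197505950927734), 86.27381134033203)
can 228 [ 0.6036 -0.0779] ((603.85791015625, -77.97213745117188), (31.191545486450195, 42.13322448730469), 70.12232971191406)
plate 559 [ 0.4577 -0.1646  0.0085] 0.00839171715734821 ((458.73687744140625, -164.5538330078125), (152.6604461669922, 117.5645751953125), 84.85111236572266)
char 127 [ 0.4657 -0.1519  0.032 ] 0.03213750925287884 ((466.8663330078125, -168.5658721923828), (60.048526763916016, 35.799842834472656), 87.60746002197266)
dap 187 [ 0.4694 -0.1715  0.0729] 0.07272902710727314 ((469.47271728515625, -171.34909057617188), (38.925987243652344, 40.478633880615234), 85.95822143554688)
loupe 115 [ 0.4668 -0.1693  0.0976] 0.0976004479156597 ((466.5897216796875, -168.45115661621094), (24.215450286865234, 23.162439346313477), 82.79476165771484)
white 476 [ 0.4581 -0.1671  0.0129] 0.008413682568381708 ((438.4407653808594, -119.5224609375), (90.46099853515625, 218.05093383789062), 27.70037841796875)
```

View pics/pile.png

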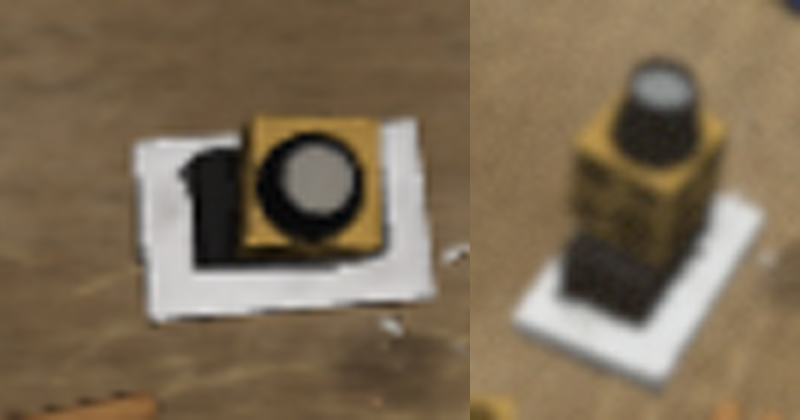

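The crop confirms it: a large brass cube with the loupe on top, on the black charcoal, on the bright plate. The measured sizes (40 mm cube, 60x36 mm charcoal, heights 33/73/101 mm) match the description. Next I measure the plate, pole and lamp.

```bash
cat >> h.py <<'E'
def go(x,y,z,yaw=None):
    """needed shift (units .2m) and turn about tool z (units 180deg) to bring TCP to x,y,z with tool-x yaw (deg)"""
    s=manip.get_obs();R=np.array(s['orientation']);p=np.array(s['tcp_pos'])
    d=R.T@(np.array([x,y,z])-p)/.2
    cur=np.degrees(np.arctan2(R[1,0],R[0,0]));t=0
    if yaw is not None: t=-((yaw-cur+180)%360-180)/180   # tool z is down
    print('tcp',p.round(4),'yaw',cur.round(1),'-> shift',d.round(3),'turn z',round(float(t),4))
E
python3 - <<'E'
from h import *
c=snap('top');p=pts(c);z=p[...,2];f=c['frame'];hsv=cv2.cvtColor(f,cv2.COLOR_BGR2HSV)
m=((hsv[...,1]<60)&(hsv[...,2]>140)&(abs(z-.009)<.006)).astype(np.uint8)
n,l,st,ce=cv2.connectedComponentsWithStats(m);b=l[240:255,345:390];k=np.bincount(b[b>0]).argmax()
vs,us=np.nonzero(l==k);P=np.array([ray(c,q,.009)[:2] for q in zip(us,vs)])
print('plate',cv2.minAreaRect((P*1000).astype(np.float32)))
for lo in np.arange(.0,.9,.1):
    q=p[(z>lo+.03)&(z<lo+.13)&(p[...,1]<-.3)&(p[...,1]>-.75)&(p[...,0]<.62)&(p[...,0]>.2)]
    g=p[(z>lo)&(z<lo+.1)&(abs(p[...,1])<.35)&(p[...,0]>.6)&(p[...,0]<.85)]
    print(round(lo,1),'pole',len(q),q.min(0).round(2) if len(q) else '',q.max(0).round(2) if len(q) else '','lamp',len(g),g.min(0).round(2) if len(g) else '')
go(.30,-.42,.30,0)
E
```

```text
plate ((465.3727111816406, -169.0443878173828), (57.23798751831055, 91.30799102783203), 2.899721384048462)
0.0 pole 2702 [ 0.35 -0.75  0.03] [ 0.62 -0.41  0.13] lamp 13143 [ 0.6  -0.35  0.  ]
0.1 pole 2271 [ 0.41 -0.69  0.13] [ 0.62 -0.44  0.23] lamp 8 [ 0.76 -0.08  0.1 ]
0.2 pole 2260 [ 0.4  -0.65  0.23] [ 0.62 -0.43  0.33] lamp 9028 [ 0.69 -0.35  0.24]
0.3 pole 1916 [ 0.4  -0.59  0.33] [ 0.62 -0.42  0.43] lamp 12113 [ 0.74 -0.35  0.3 ]
0.4 pole 1586 [ 0.41 -0.48  0.43] [ 0.55 -0.43  0.52] lamp 395 [ 0.78 -0.17  0.4 ]
0.5 pole 0   lamp 0 
0.6 pole 0   lamp 0 
0.7 pole 0   lamp 0 
0.8 pole 0   lamp 0 
tcp [ 0.1743 -0.6     0.3024] yaw 16.2 -> shift [ 0.855 -0.689  0.012] turn z 0.09
```

```bash
python3 - <<'E'
from h import *
go(.25,-.42,.30,0)
E
```

```text
tcp [ 0.1743 -0.6     0.3024] yaw 16.2 -> shift [ 0.614 -0.759  0.012] turn z 0.09
```

Call:
{"op": "jog_arm", "data": {
  "commands": [
    [[0.6,-0.75,0],[0,0,0.09]],
    [[0.6,-0.75,0],[0,0,0.09]],
    [[0.6,-0.75,0],[0,0,0.09]],
    [[0.6,-0.75,0],[0,0,0.09]],
    [[0.6,-0.75,0],[0,0,0.09]],
    [[0.6,-0.75,0],[0,0,0.09]]
  ],
  "grip": 0
}}

```text
clock: 1.0
tcp_pos: [0.247, -0.4243, 0.3027]
orientation: [[1.0, -0.003, -0.0], [-0.003, -1.0, -0.001], [-0.0, 0.001, -1.0]]
ft_force: [0.2, 0.5, 0.1]
width: 0.0882
grasp_force: 0.0
```

```bash
python3 - <<'E'
from h import *
go(.40,-.25,.25,0)
E
```

```text
tcp [ 0.247  -0.4243  0.3027] yaw -0.2 -> shift [ 0.763 -0.874  0.262] turn z -0.0008
```

Call:
{"op": "jog_arm", "data": {
  "commands": [
    [[0.76,-0.87,0.25],[0,0,0]],
    [[0.76,-0.87,0.25],[0,0,0]],
    [[0.76,-0.87,0.25],[0,0,0]],
    [[0.76,-0.87,0.25],[0,0,0]],
    [[0.76,-0.87,0.25],[0,0,0]],
    [[0.76,-0.87,0.25],[0,0,0]]
  ]
}}

```text
clock: 1.75
tcp_pos: [0.3992, -0.2503, 0.2526]
orientation: [[1.0, -0.002, -0.001], [-0.002, -1.0, -0.001], [-0.001, 0.001, -1.0]]
ft_force: [-0.7, -0.3, -0.3]
width: 0.0882
grasp_force: 0.0
```

```bash
python3 - <<'E'
from h import *
go(.467,-.169,.21,0)
E
```

```text
tcp [ 0.3992 -0.2503  0.2526] yaw -0.1 -> shift [ 0.338 -0.408  0.212] turn z -0.0007
```

Call:
{"op": "jog_arm", "data": {
  "commands": [
    [[0.34,-0.41,0.21],[0,0,0]],
    [[0.34,-0.41,0.21],[0,0,0]],
    [[0.34,-0.41,0.21],[0,0,0]],
    [[0.34,-0.41,0.21],[0,0,0]],
    [[0.34,-0.41,0.3],[0,0,0]],
    [[0.34,-0.41,0.4],[0,0,0]],
    [[0.34,-0.41,0.5],[0,0,0]],
    [[0.34,-0.41,0.555],[0,0,0]],
    [[0.34,-0.41,0.555],[0,0,0]],
    [[0.34,-0.41,0.555],[0,0,0]]
  ]
}}

```text
clock: 3.0
tcp_pos: [0.4679, -0.1674, 0.1424]
orientation: [[1.0, -0.001, 0.001], [-0.001, -1.0, -0.001], [0.001, 0.001, -1.0]]
ft_force: [0.4, 0.4, -1.0]
width: 0.0882
grasp_force: 0.0
```

Call:
{"op": "jog_arm", "data": {
  "commands": [
    [[0,0,0],[0,0,0]],
    [[0,0,0],[0,0,0]],
    [[0,0,0],[0,0,0]],
    [[0,0,0],[0,0,0]],
    [[0,0,0],[0,0,0]],
    [[0,0,0],[0,0,0]],
    [[0,0,0],[0,0,0]],
    [[0,0,0],[0,0,0]]
  ],
  "grip": 255
}}

```text
clock: 4.0
tcp_pos: [0.4678, -0.1667, 0.1417]
orientation: [[1.0, -0.0, 0.0], [-0.0, -1.0, -0.0], [0.0, 0.0, -1.0]]
ft_force: [-0.3, -0.3, -0.4]
width: 0.0333
grasp_force: 30.0
```

Call:
{"op": "jog_arm", "data": {
  "commands": [
    [[0,0,-0.1],[0,0,0]],
    [[0,0,-0.3],[0,0,0]],
    [[0.2,0.1,-0.35],[0,0,0]],
    [[0.4,0.2,-0.35],[0,0,0]],
    [[0.6,0.3,-0.35],[0,0,0]],
    [[0.753,0.386,-0.3],[0,0,0]],
    [[0.753,0.386,-0.2],[0,0,0]],
    [[0.753,0.386,-0.1],[0,0,0]],
    [[0.753,0.386,0],[0,0,0]],
    [[0.753,0.386,0.1],[0,0,0]],
    [[0.753,0.386,0.2],[0,0,0]],
    [[0.753,0.386,0.26],[0,0,0]],
    [[0.753,0.386,0.26],[0,0,0]]
  ]
}}

```text
clock: 5.62
tcp_pos: [0.6179, -0.2436, 0.0886]
orientation: [[1.0, 0.0, -0.002], [0.0, -1.0, 0.001], [-0.002, -0.001, -1.0]]
ft_force: [-0.6, -0.3, -0.8]
width: 0.0332
grasp_force: 30.0
```

```bash
python3 - <<'E'
from h import *
go(.6186,-.244,.0745,0)
c=snap('scene');cv2.imwrite('pics/l1.png',cv2.resize(c['frame'][120:220,260:440],None,fx=4,fy=4,interpolation=cv2.INTER_CUBIC))
E
```

```text
tcp [ 0.6179 -0.2436  0.0886] yaw 0.0 -> shift [0.004 0.002 0.071] turn z 0.0
```

View pics/l1.png

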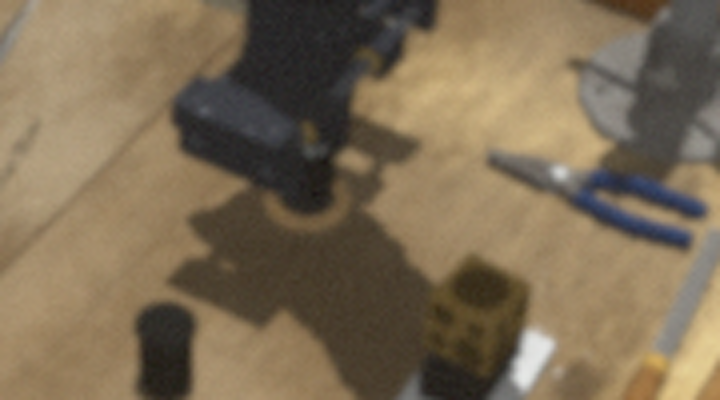

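The loupe hangs between the fingers just above the round tile at crop (305,205). The dapping block at (475,310) is undisturbed. I lower and release.

Call:
{"op": "jog_arm", "data": {
  "commands": [
    [[0,0,0.03],[0,0,0]],
    [[0,0,0.05],[0,0,0]],
    [[0,0,0.065],[0,0,0]],
    [[0,0,0.07],[0,0,0]],
    [[0,0,0.07],[0,0,0]],
    [[0,0,0.07],[0,0,0]]
  ]
}}

```text
clock: 6.42
tcp_pos: [0.6185, -0.2439, 0.0759]
orientation: [[1.0, 0.0, 0.0], [0.0, -1.0, -0.0], [0.0, 0.0, -1.0]]
ft_force: [0.1, -0.4, 0.7]
width: 0.0328
grasp_force: 30.0
```

Call:
{"op": "jog_arm", "data": {
  "commands": [
    [[0,0,0],[0,0,0]],
    [[0,0,0],[0,0,0]],
    [[0,0,0],[0,0,0]],
    [[0,0,0],[0,0,0]],
    [[0,0,0],[0,0,0]],
    [[0,0,0],[0,0,0]],
    [[0,0,-0.1],[0,0,0]],
    [[0,0,-0.2],[0,0,0]],
    [[0,0,-0.4],[0,0,0]],
    [[0,0,-0.6],[0,0,0]],
    [[-0.3,-0.15,-0.6],[0,0,0]],
    [[-0.5,-0.25,-0.6],[0,0,0]],
    [[-0.74,-0.36,-0.6],[0,0,0]],
    [[-0.74,-0.36,-0.6],[0,0,0]],
    [[-0.74,-0.36,-0.6],[0,0,0]]
  ],
  "grip": 0
}}

```text
clock: 8.3
tcp_pos: [0.4719, -0.1723, 0.1971]
orientation: [[1.0, 0.0, 0.004], [0.0, -1.0, -0.001], [0.004, 0.001, -1.0]]
ft_force: [-0.1, 0.2, -0.6]
width: 0.0879
grasp_force: 0.0
```

```bash
python3 - <<'E'
from h import *
go(.4695,-.1712,.101,-4)
c=snap('scene');p=pts(c);z=p[...,2]
# loupe check + dap top
for nm,x,y,lo,hi in(('loupe',.6176,-.244,.024,.036),('dap',.469,-.171,.067,.08)):
    q=p[(z>lo)&(z<hi)&(np.hypot(p[...,0]-x,p[...,1]-y)<.04)];print(nm,len(q),cv2.minAreaRect((q[:,:2]*1000).astype(np.float32)) if len(q)>4 else '',q.max(0) if len(q) else '')
cv2.imwrite('pics/l2.png',cv2.resize(c['frame'][120:240,260:440],None,fx=4,fy=4))
E
```

```text
tcp [ 0.4719 -0.1723  0.1971] yaw 0.0 -> shift [-0.014 -0.006  0.481] turn z 0.0223
loupe 97 ((618.46337890625, -241.4566192626953), (24.5495662689209, 26.792091369628906), 1.6509329080581665) [ 0.63082896 -0.22806077  0.03523129]
dap 303 ((470.4674987792969, -169.58750915527344), (41.77877426147461, 40.84671401977539), 85.95877838134766) [ 0.49114553 -0.14770864  0.0774889 ]
```

View pics/l2.png

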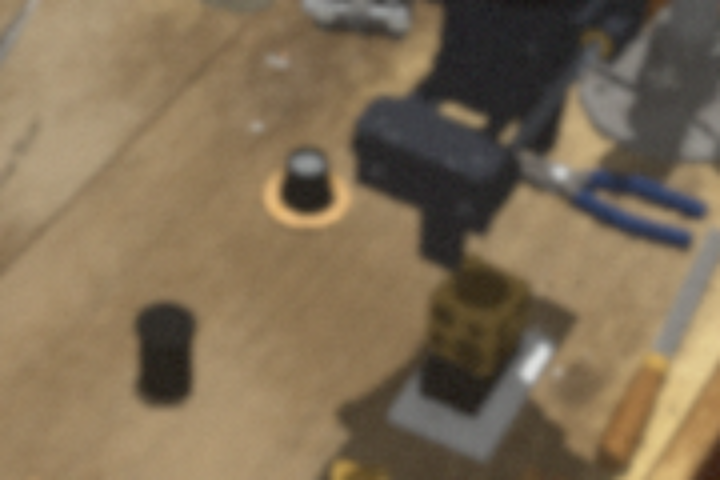

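The loupe stands upright and centred on the round tile at crop (307,190). Next is the dapping block.

Call:
{"op": "jog_arm", "data": {
  "commands": [
    [[-0.012,-0.008,0.0],[0,0,0.022]],
    [[-0.012,-0.008,0.05],[0,0,0.022]],
    [[-0.012,-0.008,0.15],[0,0,0.022]],
    [[-0.012,-0.008,0.25],[0,0,0.022]],
    [[-0.012,-0.008,0.35],[0,0,0.022]],
    [[-0.012,-0.008,0.43],[0,0,0.022]],
    [[-0.012,-0.008,0.475],[0,0,0.022]],
    [[-0.012,-0.008,0.475],[0,0,0.022]],
    [[-0.012,-0.008,0.475],[0,0,0.022]]
  ]
}}

```text
clock: 9.48
tcp_pos: [0.4683, -0.1704, 0.1011]
orientation: [[0.998, -0.069, 0.001], [-0.069, -0.998, -0.0], [0.001, 0.0, -1.0]]
ft_force: [0.2, 0.3, 1.0]
width: 0.0884
grasp_force: 0.0
```

Call:
{"op": "jog_arm", "data": {
  "commands": [
    [[0,0,0],[0,0,0]],
    [[0,0,0],[0,0,0]],
    [[0,0,0],[0,0,0]],
    [[0,0,0],[0,0,0]],
    [[0,0,0],[0,0,0]],
    [[0,0,0],[0,0,0]],
    [[0,0,0],[0,0,0]],
    [[0,0,0],[0,0,0]]
  ],
  "grip": 255
}}

```text
clock: 10.48
tcp_pos: [0.468, -0.1704, 0.1008]
orientation: [[0.998, -0.069, 0.0], [-0.069, -0.998, -0.0], [0.0, 0.0, -1.0]]
ft_force: [-0.9, 0.2, 0.8]
width: 0.0398
grasp_force: 30.0
```

```bash
python3 - <<'E'
from h import *
go(.628,.2127,.0755,7.9)
E
```

```text
tcp [ 0.468  -0.1704  0.1008] yaw -4.0 -> shift [ 0.665 -1.966  0.126] turn z -0.0659
```

Call:
{"op": "jog_arm", "data": {
  "commands": [
    [[0,0,-0.05],[0,0,0]],
    [[0,0,-0.15],[0,0,0]],
    [[0,0,-0.3],[0,0,0]],
    [[0.05,-0.2,-0.35],[0,0,0]],
    [[0.15,-0.45,-0.35],[0,0,0]],
    [[0.25,-0.7,-0.35],[0,0,-0.03]],
    [[0.33,-0.98,-0.35],[0,0,-0.066]],
    [[0.33,-0.98,-0.35],[0,0,-0.066]],
    [[0.33,-0.98,-0.35],[0,0,-0.066]]
  ]
}}

```text
clock: 11.6
tcp_pos: [0.5464, 0.0207, 0.1706]
orientation: [[0.99, 0.138, -0.002], [0.138, -0.99, -0.001], [-0.002, 0.0, -1.0]]
ft_force: [-0.8, -0.7, -4.1]
width: 0.0397
grasp_force: 30.0
```

```bash
python3 - <<'E'
from h import *
go(.628,.2127,.0875,7.9)
E
```

```text
tcp [0.5464 0.0207 0.1706] yaw 7.9 -> shift [ 0.538 -0.895  0.414] turn z 0.0003
```

Call:
{"op": "jog_arm", "data": {
  "commands": [
    [[0.15,-0.25,0],[0,0,0]],
    [[0.3,-0.5,0],[0,0,0]],
    [[0.45,-0.75,0],[0,0,0]],
    [[0.54,-0.895,0.0],[0,0,0]],
    [[0.54,-0.895,0.1],[0,0,0]],
    [[0.54,-0.895,0.2],[0,0,0]],
    [[0.54,-0.895,0.3],[0,0,0]],
    [[0.54,-0.895,0.38],[0,0,0]],
    [[0.54,-0.895,0.41],[0,0,0]],
    [[0.54,-0.895,0.41],[0,0,0]]
  ]
}}

```text
clock: 12.85
tcp_pos: [0.6296, 0.2128, 0.0884]
orientation: [[0.99, 0.138, -0.0], [0.138, -0.99, -0.0], [-0.0, 0.0, -1.0]]
ft_force: [0.8, 0.5, -3.5]
width: 0.0397
grasp_force: 30.0
```

```bash
python3 - <<'E'
from h import *
go(.6275,.2127,.0737,7.9)
c=snap('scene');cv2.imwrite('pics/d1.png',cv2.resize(c['frame'][250:350,130:290],None,fx=4,fy=4))
E
```

```text
tcp [0.6296 0.2128 0.0884] yaw 7.9 -> shift [-0.01  -0.001  0.073] turn z 0.0001
```

View pics/d1.png

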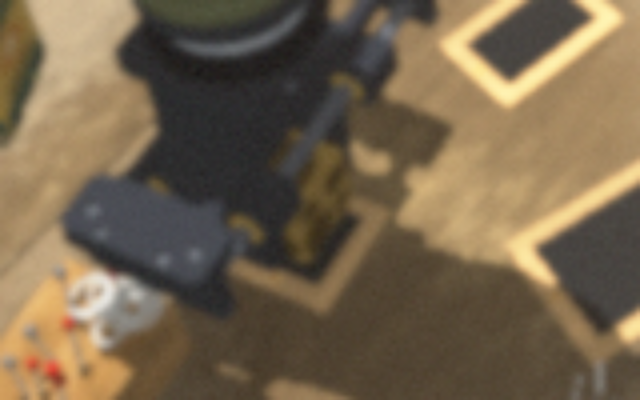

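The block hangs over the square inlay at crop (315,255), aligned with it. The pincushion at (90,330) is close to the gripper body, so I check its clearance.

```bash
python3 - <<'E'
from h import *
c=snap('top');p=pts(c)[140:200,110:182].reshape(-1,3)
q=p[(p[:,2]>.02)&(p[:,2]<.16)]
for lo in np.arange(.02,.16,.02):
    r=q[(q[:,2]>=lo)&(q[:,2]<lo+.02)]
    if len(r):print(lo.round(2),len(r),np.percentile(r[:,1],[0,2,10]).round(3),r[:,0].min().round(3),r[:,0].max().round(3))
E
```

```text
0.06 1 [0.238 0.238 0.238] 0.617 0.617
0.08 18 [0.235 0.235 0.236] 0.584 0.596
0.1 156 [0.227 0.228 0.234] 0.584 0.608
0.12 45 [0.22  0.222 0.227] 0.587 0.605
0.14 2 [0.235 0.235 0.236] 0.604 0.604
```

```bash
python3 - <<'E'
from h import *
c=snap('scene');p=pts(c)[310:385,100:185].reshape(-1,3)
q=p[(p[:,2]>.015)&(p[:,2]<.16)&(p[:,1]>.2)]
for lo in np.arange(.015,.16,.015):
    r=q[(q[:,2]>=lo)&(q[:,2]<lo+.015)]
    if len(r):print(lo.round(3),len(r),np.percentile(r[:,1],[0,2,10]).round(3),r[:,0].min().round(3),r[:,0].max().round(3))
E
```

```text
0.015 506 [0.283 0.288 0.306] 0.62 0.695
0.03 1903 [0.284 0.29  0.303] 0.62 0.696
0.045 183 [0.287 0.288 0.293] 0.635 0.678
0.06 94 [0.294 0.296 0.307] 0.633 0.68
0.075 43 [0.296 0.298 0.324] 0.602 0.67
0.09 69 [0.293 0.293 0.294] 0.586 0.652
0.105 53 [0.289 0.291 0.292] 0.584 0.651
0.12 292 [0.282 0.285 0.289] 0.583 0.643
0.135 7 [0.284 0.284 0.285] 0.585 0.604
```

```bash
python3 - <<'E'
from h import *
print(np.round(manip.get_obs()['joint_positions'],2))
c=snap('top');p=pts(c)[60:230,110:330].reshape(-1,3)
r=p[(p[:,2]>.05)&(p[:,2]<.3)&(p[:,0]>.66)&(p[:,0]<.78)&(p[:,1]>.05)&(p[:,1]<.3)];print(len(r),r.min(0),r.max(0))
r=r[r[:,1]<.27];print(len(r),r[:,0].min(),r[:,2].min())
go(.55,.14,.13,7.9)
E
```

```text
[-0.42  1.02  0.05  1.56 -0.09  0.56 -1.75]
709 [0.66002488 0.05003326 0.11065569] [0.74442906 0.18987733 0.29995339]
709 0.6600248796680537 0.11065569117264451
tcp [0.6302 0.2131 0.0896] yaw 7.9 -> shift [-0.447  0.307 -0.203] turn z 0.0001
```

Call:
{"op": "jog_arm", "data": {
  "commands": [
    [[0,0,-0.1],[0,0,0]],
    [[-0.1,0.1,-0.2],[0,0,0]],
    [[-0.3,0.2,-0.2],[0,0,0]],
    [[-0.45,0.3,-0.2],[0,0,0.055]],
    [[-0.45,0.3,-0.2],[0,0,0.11]],
    [[-0.45,0.3,-0.2],[0,0,0.165]],
    [[-0.45,0.3,-0.2],[0,0,0.22]],
    [[-0.45,0.3,-0.2],[0,0,0.275]],
    [[-0.45,0.3,-0.2],[0,0,0.33]],
    [[-0.45,0.3,-0.2],[0,0,0.385]],
    [[-0.45,0.3,-0.2],[0,0,0.44]],
    [[-0.45,0.3,-0.2],[0,0,0.5]],
    [[-0.45,0.3,-0.2],[0,0,0.5]],
    [[-0.45,0.3,-0.2],[0,0,0.5]]
  ]
}}

```text
clock: 14.8
tcp_pos: [0.5492, 0.1416, 0.1296]
orientation: [[0.141, -0.99, 0.001], [-0.99, -0.141, 0.001], [-0.001, -0.001, -1.0]]
ft_force: [-0.1, -0.6, -4.5]
width: 0.0398
grasp_force: 30.0
```

```bash
python3 - <<'E'
from h import *
print(np.round(manip.get_obs()['joint_positions'],2))
go(.628,.2115,.11,-82.1)
go(.628,.2115,.0737,-82.1)
E
```

```text
[-0.56  0.92  0.41  1.88 -0.73  0.49 -2.64]
tcp [0.5492 0.1416 0.1296] yaw -81.9 -> shift [-0.29  -0.439  0.099] turn z 0.0013
tcp [0.5492 0.1416 0.1296] yaw -81.9 -> shift [-0.29  -0.439  0.28 ] turn z 0.0013
```

Call:
{"op": "jog_arm", "data": {
  "commands": [
    [[0,0,0],[0,0,-0.055]],
    [[0,0,0],[0,0,-0.11]],
    [[0,0,0],[0,0,-0.165]],
    [[0,0,0],[0,0,-0.22]],
    [[0,0,0],[0,0,-0.275]],
    [[0,0,0],[0,0,-0.33]],
    [[0,0,0],[0,0,-0.385]],
    [[0,0,0],[0,0,-0.44]],
    [[0,0,0],[0,0,-0.5]],
    [[0,0,0],[0,0,-0.555]],
    [[0,0,0],[0,0,-0.61]],
    [[0,0,0],[0,0,-0.665]],
    [[0,0,0],[0,0,-0.72]],
    [[0,0,0],[0,0,-0.775]],
    [[0,0,0],[0,0,-0.83]],
    [[0,0,0],[0,0,-0.885]],
    [[0,0,0],[0,0,-0.94]],
    [[0,0,0],[0,0,-0.998]],
    [[0,0,0],[0,0,-0.998]],
    [[0,0,0],[0,0,-0.998]]
  ]
}}

```text
clock: 17.3
tcp_pos: [0.5491, 0.1407, 0.129]
orientation: [[-0.129, 0.992, 0.001], [0.992, 0.129, -0.0], [-0.0, 0.001, -1.0]]
ft_force: [-0.2, -0.3, -4.9]
width: 0.0398
grasp_force: 30.0
```

```bash
python3 - <<'E'
from h import *
print(np.round(manip.get_obs()['joint_positions'],2))
go(.628,.212,.0737,97.9)
E
```

```text
[-0.16  0.88 -0.3   1.86  0.53  0.47 -0.7 ]
tcp [0.5491 0.1407 0.129 ] yaw 97.4 -> shift [0.303 0.437 0.277] turn z -0.0028
```

Call:
{"op": "jog_arm", "data": {
  "commands": [
    [[0.15,0.2,0.08],[0,0,0]],
    [[0.3,0.435,0.08],[0,0,-0.003]],
    [[0.3,0.435,0.08],[0,0,-0.003]],
    [[0.3,0.435,0.14],[0,0,-0.003]],
    [[0.3,0.435,0.2],[0,0,-0.003]],
    [[0.3,0.435,0.24],[0,0,-0.003]],
    [[0.3,0.435,0.26],[0,0,-0.003]],
    [[0.3,0.435,0.27],[0,0,-0.003]],
    [[0.3,0.435,0.274],[0,0,-0.003]],
    [[0.3,0.435,0.274],[0,0,-0.003]],
    [[0.3,0.435,0.274],[0,0,-0.003]]
  ]
}}

```text
clock: 18.68
tcp_pos: [0.6273, 0.212, 0.0742]
orientation: [[-0.141, 0.99, 0.001], [0.99, 0.141, 0.0], [0.0, 0.001, -1.0]]
ft_force: [0.4, 0.0, -4.4]
width: 0.0399
grasp_force: 30.0
```

```bash
python3 - <<'E'
from h import *
go(.628,.212,.0737,97.9)
c=snap('scene');cv2.imwrite('pics/d2.png',cv2.resize(c['frame'][230:350,130:290],None,fx=4,fy=4))
E
```

```text
tcp [0.6273 0.212  0.0742] yaw 98.1 -> shift [-0.001  0.003  0.002] turn z 0.0011
```

View pics/d2.png

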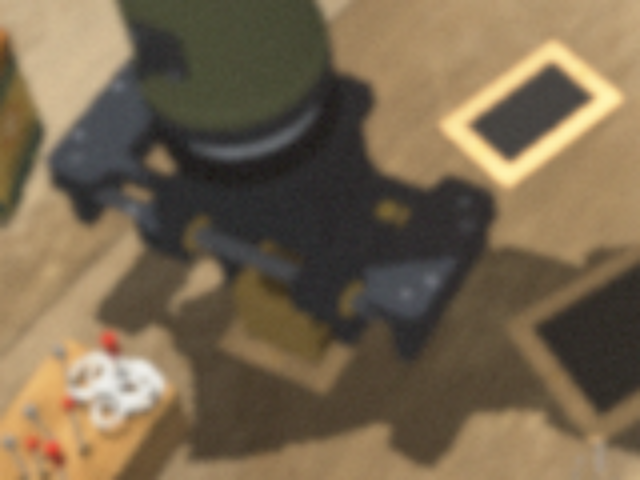

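The block covers the inlay at crop (285,320), and the gripper is now well clear of the pincushion at (110,400). I make a last small lowering and release.

Call:
{"op": "jog_arm", "data": {
  "commands": [
    [[0,0,0.005],[0,0,0]],
    [[0,0,0.008],[0,0,0]],
    [[0,0,0.008],[0,0,0]],
    [[0,0,0.008],[0,0,0]]
  ]
}}

```text
clock: 19.23
tcp_pos: [0.6272, 0.212, 0.0728]
orientation: [[-0.141, 0.99, 0.0], [0.99, 0.141, -0.0], [-0.0, 0.0, -1.0]]
ft_force: [-1.8, -1.3, 3.3]
width: 0.0399
grasp_force: 30.0
```

Call:
{"op": "jog_arm", "data": {
  "commands": [
    [[0,0,0],[0,0,0]],
    [[0,0,0],[0,0,0]],
    [[0,0,0],[0,0,0]],
    [[0,0,0],[0,0,0]],
    [[0,0,0],[0,0,0]],
    [[0,0,0],[0,0,0]],
    [[0,0,-0.1],[0,0,0]],
    [[0,0,-0.2],[0,0,0]],
    [[-0.1,-0.1,-0.35],[0,0,0]],
    [[-0.3,-0.2,-0.5],[0,0,0]],
    [[-0.6,-0.4,-0.5],[0,0,0]],
    [[-0.9,-0.6,-0.5],[0,0,0.02]],
    [[-0.95,-0.6,-0.5],[0,0,0.05]],
    [[-0.95,-0.6,-0.5],[0,0,0.05]],
    [[-0.95,-0.6,-0.5],[0,0,0.05]]
  ],
  "grip": 0
}}

```text
clock: 21.1
tcp_pos: [0.5365, 0.0094, 0.1731]
orientation: [[0.013, 1.0, 0.003], [1.0, -0.013, 0.002], [0.002, 0.003, -1.0]]
ft_force: [0.3, 1.1, 0.1]
width: 0.0879
grasp_force: 0.0
```

```bash
python3 - <<'E'
from h import *
go(.466,-.169,.13,87.6)
for n in('scene','top'):
  c=snap(n);p=pts(c);z=p[...,2]
  for nm,x,y,lo,hi in(('dap',.628,.2127,.040,.05),('char',.466,-.169,.026,.04)):
    q=p[(z>lo)&(z<hi)&(np.hypot(p[...,0]-x,p[...,1]-y)<.04)];print(n,nm,len(q),cv2.minAreaRect((q[:,:2]*1000).astype(np.float32)) if len(q)>4 else '',np.median(q[:,2]))
E
```

```text
tcp [0.5365 0.0094 0.1731] yaw 89.3 -> shift [-0.897 -0.342  0.212] turn z 0.0093
scene dap 465 ((627.4109497070312, 214.73565673828125), (41.84389877319336, 41.54125213623047), 9.257146835327148) 0.04537664768916361
scene char 380 ((469.1180114746094, -166.8581085205078), (36.394840240478516, 61.82063293457031), 0.9125065207481384) 0.033351740499907134
top dap 316 ((626.387939453125, 212.116943359375), (41.40042495727539, 40.87874984741211), 7.165231704711914) 0.04464860057414566
top char 0  nan
  return _methods._mean(a, axis=axis, dtype=dtype,
  ret = ret.dtype.type(ret / rcount)
```

Call:
{"op": "jog_arm", "data": {
  "commands": [
    [[-0.3,-0.115,0],[0,0,0]],
    [[-0.6,-0.23,0],[0,0,0]],
    [[-0.895,-0.345,0.05],[0,0,0]],
    [[-0.895,-0.345,0.1],[0,0,0]],
    [[-0.895,-0.345,0.1],[0,0,0]],
    [[-0.895,-0.345,0.1],[0,0,0]]
  ]
}}

```text
clock: 21.95
tcp_pos: [0.4649, -0.1684, 0.1525]
orientation: [[0.011, 1.0, 0.002], [1.0, -0.011, 0.002], [0.002, 0.002, -1.0]]
ft_force: [0.0, 0.5, 0.7]
width: 0.0879
grasp_force: 0.0
```

```bash
python3 - <<'E'
from h import *
go(.4675,-.1687,.0762,89.3)
c=snap('scene');p=pts(c);z=p[...,2]
q=p[(z>.012)&(z<.06)&(p[...,0]<.44)&(p[...,0]>.36)&(abs(p[...,1]+.17)<.05)];print(len(q),q.max(0) if len(q) else '')
cv2.imwrite('pics/c1.png',cv2.resize(c['frame'][150:270,330:490],None,fx=4,fy=4))
E
```

```text
tcp [ 0.4649 -0.1684  0.1525] yaw 89.3 -> shift [-0.002  0.012  0.382] turn z 0.0003
241 [ 0.43897527 -0.12031151  0.02470224]
```

View pics/c1.png

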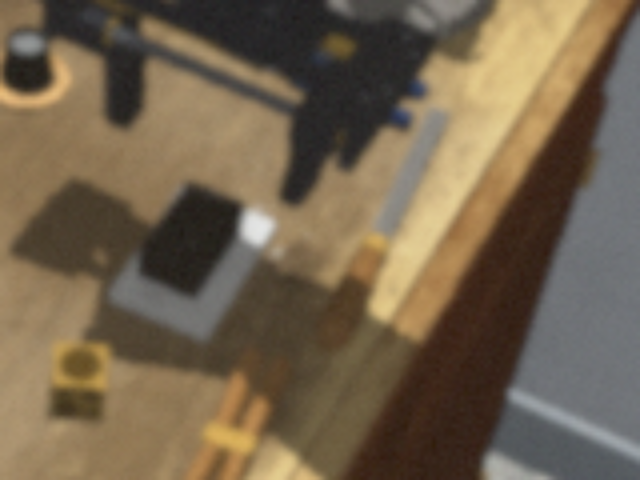

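The charcoal at crop (190,240) sits on the plate undisturbed, and the file handle is near (345,300). I check how close the handle is.

```bash
python3 - <<'E'
from h import *
c=snap('scene')
for u,v in((320,325),(345,335),(350,250),(375,240),(240,355),(275,365)): print((u,v),ray(c,(330+u/4,150+v/4),.012).round(3), pts(c)[150+v//4,330+u//4].round(3))
E
```

```text
(320, 325) [ 0.384 -0.158  0.012] [ 0.384 -0.156  0.015]
(345, 335) [ 0.37  -0.159  0.012] [ 0.37  -0.156  0.018]
(350, 250) [ 0.393 -0.215  0.012] [ 0.398 -0.226  0.001]
(375, 240) [ 0.385 -0.229  0.012] [ 0.384 -0.219  0.022]
(240, 355) [ 0.411 -0.117  0.012] [ 0.411 -0.115  0.017]
(275, 365) [ 0.393 -0.121  0.012] [ 0.393 -0.117  0.016]
```

Call:
{"op": "jog_arm", "data": {
  "commands": [
    [[0,0.012,0.08],[0,0,0]],
    [[0,0.012,0.16],[0,0,0]],
    [[0,0.012,0.24],[0,0,0]],
    [[0,0.012,0.32],[0,0,0]],
    [[0,0.012,0.36],[0,0,0]],
    [[0,0.012,0.38],[0,0,0]],
    [[0,0.012,0.38],[0,0,0]],
    [[0,0.012,0.38],[0,0,0]]
  ]
}}

```text
clock: 23.05
tcp_pos: [0.4659, -0.171, 0.0767]
orientation: [[0.016, 1.0, 0.001], [1.0, -0.016, -0.0], [-0.0, 0.001, -1.0]]
ft_force: [0.2, -0.1, -0.0]
width: 0.0881
grasp_force: 0.0
```

Call:
{"op": "jog_arm", "data": {
  "commands": [
    [[0,0,0],[0,0,0]],
    [[0,0,0],[0,0,0]],
    [[0,0,0],[0,0,0]],
    [[0,0,0],[0,0,0]],
    [[0,0,0],[0,0,0]],
    [[0,0,0],[0,0,0]],
    [[0,0,0],[0,0,0]],
    [[0,0,0],[0,0,0]]
  ],
  "grip": 255
}}

```text
clock: 24.05
tcp_pos: [0.4659, -0.171, 0.0763]
orientation: [[0.016, 1.0, 0.0], [1.0, -0.016, -0.0], [-0.0, 0.0, -1.0]]
ft_force: [0.2, 0.8, 0.5]
width: 0.0355
grasp_force: 29.9
```

```bash
python3 - <<'E'
from h import *
go(.6102,.0608,.085,77.3)
E
```

```text
tcp [ 0.4659 -0.171   0.0763] yaw 89.1 -> shift [ 1.17   0.704 -0.043] turn z 0.0656
```

Call:
{"op": "jog_arm", "data": {
  "commands": [
    [[0,0,-0.1],[0,0,0]],
    [[0,0,-0.25],[0,0,0]],
    [[0,0,-0.45],[0,0,0]],
    [[0.25,0.15,-0.45],[0,0,0.02]],
    [[0.5,0.3,-0.45],[0,0,0.04]],
    [[0.75,0.45,-0.45],[0,0,0.065]],
    [[0.98,0.6,-0.45],[0,0,0.065]],
    [[0.98,0.6,-0.45],[0,0,0.065]],
    [[0.98,0.6,-0.45],[0,0,0.065]]
  ]
}}

```text
clock: 25.18
tcp_pos: [0.5878, 0.0223, 0.1658]
orientation: [[0.218, 0.976, -0.002], [0.976, -0.218, -0.002], [-0.002, -0.002, -1.0]]
ft_force: [-0.2, -1.2, -1.2]
width: 0.0357
grasp_force: 29.9
```

```bash
python3 - <<'E'
from h import *
go(.6104,.0590,.085,77.3)
E
```

```text
tcp [0.5878 0.0223 0.1658] yaw 77.4 -> shift [0.204 0.071 0.403] turn z 0.0006
```

Call:
{"op": "jog_arm", "data": {
  "commands": [
    [[0.1,0.035,0],[0,0,0]],
    [[0.205,0.07,0],[0,0,0]],
    [[0.205,0.07,0.1],[0,0,0]],
    [[0.205,0.07,0.2],[0,0,0]],
    [[0.205,0.07,0.3],[0,0,0]],
    [[0.205,0.07,0.37],[0,0,0]],
    [[0.205,0.07,0.4],[0,0,0]],
    [[0.205,0.07,0.4],[0,0,0]],
    [[0.205,0.07,0.4],[0,0,0]]
  ]
}}

```text
clock: 26.3
tcp_pos: [0.6118, 0.0602, 0.0869]
orientation: [[0.218, 0.976, 0.001], [0.976, -0.218, 0.0], [0.0, 0.001, -1.0]]
ft_force: [-0.3, -0.1, -1.3]
width: 0.0355
grasp_force: 29.9
```

```bash
python3 - <<'E'
from h import *
go(.6104,.0590,.0723,77.3)
c=snap('scene');cv2.imwrite('pics/c2.png',cv2.resize(c['frame'][190:310,190:350],None,fx=4,fy=4))
E
```

```text
tcp [0.6118 0.0602 0.0869] yaw 77.4 -> shift [-0.008 -0.006  0.073] turn z 0.0006
```

View pics/c2.png

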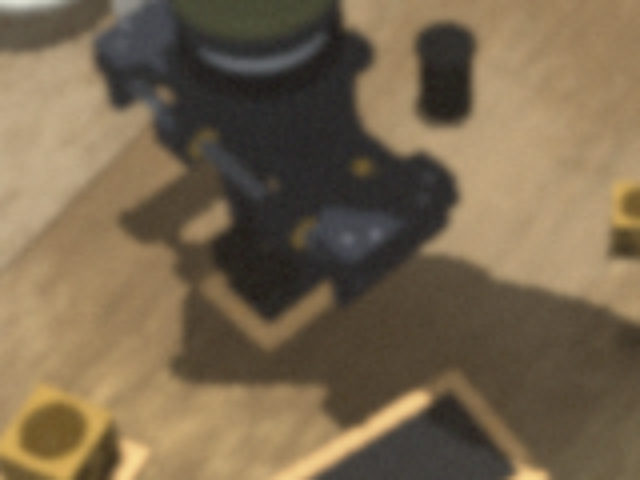

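The charcoal hangs square over its tile, whose near corner is at crop (268,340), and the canister at (445,75) is untouched. I lower and release.

Call:
{"op": "jog_arm", "data": {
  "commands": [
    [[-0.008,-0.006,0.03],[0,0,0]],
    [[-0.008,-0.006,0.05],[0,0,0]],
    [[-0.008,-0.006,0.065],[0,0,0]],
    [[-0.008,-0.006,0.075],[0,0,0]],
    [[-0.008,-0.006,0.075],[0,0,0]],
    [[-0.008,-0.006,0.075],[0,0,0]]
  ]
}}

```text
clock: 27.1
tcp_pos: [0.6097, 0.0588, 0.0724]
orientation: [[0.218, 0.976, -0.0], [0.976, -0.218, -0.001], [-0.001, 0.0, -1.0]]
ft_force: [-3.2, -0.2, 9.0]
width: 0.0357
grasp_force: 29.9
```

Call:
{"op": "jog_arm", "data": {
  "commands": [
    [[0,0,0],[0,0,0]],
    [[0,0,0],[0,0,0]],
    [[0,0,0],[0,0,0]],
    [[0,0,0],[0,0,0]],
    [[0,0,0],[0,0,0]],
    [[0,0,0],[0,0,0]],
    [[0,0,-0.1],[0,0,0]],
    [[0,0,-0.2],[0,0,0]],
    [[0,0,-0.4],[0,0,0]],
    [[-0.2,-0.15,-0.5],[0,0,0]],
    [[-0.5,-0.3,-0.5],[0,0,-0.03]],
    [[-0.8,-0.4,-0.5],[0,0,-0.06]],
    [[-0.98,-0.45,-0.5],[0,0,-0.087]],
    [[-0.98,-0.45,-0.5],[0,0,-0.087]],
    [[-0.98,-0.45,-0.5],[0,0,-0.087]]
  ],
  "grip": 0
}}

```text
clock: 28.98
tcp_pos: [0.4804, -0.1123, 0.1725]
orientation: [[-0.053, 0.999, 0.003], [0.999, 0.053, 0.0], [0.0, 0.003, -1.0]]
ft_force: [0.9, 0.1, 0.1]
width: 0.0878
grasp_force: 0.0
```

```bash
python3 - <<'E'
from h import *
for n in('scene','top'):
  c=snap(n);p=pts(c);z=p[...,2]
  for nm,x,y,lo,hi,r in(('char',.61,.061,.024,.034,.045),('plate',.465,-.169,.006,.012,.06)):
    q=p[(z>lo)&(z<hi)&(np.hypot(p[...,0]-x,p[...,1]-y)<r)];print(n,nm,len(q),cv2.minAreaRect((q[:,:2]*1000).astype(np.float32)) if len(q)>4 else '',len(q) and np.median(q[:,2]))
go(.465,-.169,.11,92.9)
E
```

```text
scene char 469 ((610.7008056640625, 63.32951736450195), (60.27952194213867, 37.33370590209961), 77.72960662841797) 0.02941638669439972
scene plate 741 ((466.6165466308594, -169.2393035888672), (58.49932098388672, 100.69731903076172), 2.879969835281372) 0.009583702571311914
top char 405 ((609.85595703125, 60.843475341796875), (60.491275787353516, 36.69411087036133), 78.45182037353516) 0.028518169554420103
top plate 90 ((454.36199951171875, -158.7914276123047), (65.73565673828125, 24.173051834106445), 75.42919921875) 0.008564424773633061
tcp [ 0.4806 -0.1113  0.172 ] yaw 93.2 -> shift [-0.284 -0.095  0.31 ] turn z 0.0015
```

Call:
{"op": "jog_arm", "data": {
  "commands": [
    [[-0.15,-0.05,0],[0,0,0.002]],
    [[-0.286,-0.093,0.1],[0,0,0.002]],
    [[-0.286,-0.093,0.2],[0,0,0.002]],
    [[-0.286,-0.093,0.25],[0,0,0.002]],
    [[-0.286,-0.093,0.3],[0,0,0.002]],
    [[-0.286,-0.093,0.36],[0,0,0.002]],
    [[-0.286,-0.093,0.42],[0,0,0.002]],
    [[-0.286,-0.093,0.47],[0,0,0.002]],
    [[-0.286,-0.093,0.5],[0,0,0.002]],
    [[-0.286,-0.093,0.515],[0,0,0.002]],
    [[-0.286,-0.093,0.525],[0,0,0.002]],
    [[-0.286,-0.093,0.525],[0,0,0.002]],
    [[-0.286,-0.093,0.525],[0,0,0.002]]
  ]
}}

```text
clock: 30.7
tcp_pos: [0.4639, -0.1711, 0.0665]
orientation: [[-0.047, 0.999, 0.0], [0.999, 0.047, -0.0], [-0.0, 0.0, -1.0]]
ft_force: [-0.0, -0.6, 0.7]
width: 0.0884
grasp_force: 0.0
```

Call:
{"op": "jog_arm", "data": {
  "commands": [
    [[0,0,0],[0,0,0]],
    [[0,0,0],[0,0,0]],
    [[0,0,0],[0,0,0]],
    [[0,0,0],[0,0,0]],
    [[0,0,0],[0,0,0]],
    [[0,0,0],[0,0,0]],
    [[0,0,0],[0,0,0]],
    [[0,0,0],[0,0,0]]
  ],
  "grip": 255
}}

```text
clock: 31.7
tcp_pos: [0.4641, -0.171, 0.0664]
orientation: [[-0.047, 0.999, 0.001], [0.999, 0.047, -0.0], [-0.0, 0.001, -1.0]]
ft_force: [1.2, 1.1, 0.7]
width: 0.0576
grasp_force: 30.0
```

```bash
python3 - <<'E'
from h import *
go(.4927,.1287,.085,68.8)
E
```

```text
tcp [ 0.4641 -0.171   0.0664] yaw 92.7 -> shift [ 1.49   0.214 -0.093] turn z 0.1328
```

Call:
{"op": "jog_arm", "data": {
  "commands": [
    [[0,0,-0.03],[0,0,0]],
    [[0,0,-0.1],[0,0,0]],
    [[0,0,-0.2],[0,0,0]],
    [[0,0,-0.35],[0,0,0]],
    [[0,0,-0.5],[0,0,0]],
    [[0.2,0.03,-0.5],[0,0,0.03]],
    [[0.4,0.06,-0.5],[0,0,0.06]],
    [[0.6,0.09,-0.5],[0,0,0.09]],
    [[0.8,0.12,-0.5],[0,0,0.12]],
    [[0.95,0.14,-0.5],[0,0,0.133]],
    [[0.95,0.14,-0.5],[0,0,0.133]],
    [[0.95,0.14,-0.5],[0,0,0.133]]
  ]
}}

```text
clock: 33.2
tcp_pos: [0.4818, 0.0189, 0.1662]
orientation: [[0.363, 0.932, -0.002], [0.932, -0.363, -0.002], [-0.002, -0.001, -1.0]]
ft_force: [0.3, -0.0, -3.2]
width: 0.0573
grasp_force: 30.0
```

```bash
python3 - <<'E'
from h import *
go(.4925,.127,.0855,68.8)
E
```

```text
tcp [0.4818 0.0189 0.1662] yaw 68.7 -> shift [ 0.524 -0.146  0.403] turn z -0.0003
```

Call:
{"op": "jog_arm", "data": {
  "commands": [
    [[0.18,-0.05,0],[0,0,0]],
    [[0.36,-0.1,0],[0,0,0]],
    [[0.524,-0.146,0],[0,0,0]],
    [[0.524,-0.146,0.1],[0,0,0]],
    [[0.524,-0.146,0.2],[0,0,0]],
    [[0.524,-0.146,0.3],[0,0,0]],
    [[0.524,-0.146,0.37],[0,0,0]],
    [[0.524,-0.146,0.4],[0,0,0]],
    [[0.524,-0.146,0.4],[0,0,0]],
    [[0.524,-0.146,0.4],[0,0,0]]
  ]
}}

```text
clock: 34.45
tcp_pos: [0.4938, 0.1283, 0.0868]
orientation: [[0.362, 0.932, 0.001], [0.932, -0.362, 0.0], [0.001, 0.001, -1.0]]
ft_force: [-0.0, -0.0, -2.0]
width: 0.0576
grasp_force: 30.0
```

```bash
python3 - <<'E'
from h import *
go(.4925,.1270,.0713,68.8)
c=snap('scene');cv2.imwrite('pics/p1.png',cv2.resize(c['frame'][230:360,200:360],None,fx=4,fy=4))
E
```

```text
tcp [0.4938 0.1283 0.0868] yaw 68.8 -> shift [-0.009 -0.004  0.078] turn z -0.0003
```

View pics/p1.png

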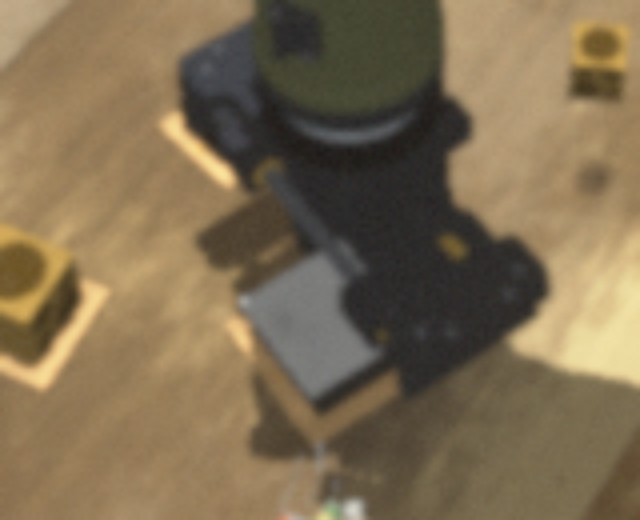

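The plate hangs level and square over the large tile, whose near corner is at crop (318,430). I lower and release.

Call:
{"op": "jog_arm", "data": {
  "commands": [
    [[-0.009,-0.004,0.03],[0,0,0]],
    [[-0.009,-0.004,0.055],[0,0,0]],
    [[-0.009,-0.004,0.07],[0,0,0]],
    [[-0.009,-0.004,0.078],[0,0,0]],
    [[-0.009,-0.004,0.078],[0,0,0]],
    [[-0.009,-0.004,0.078],[0,0,0]]
  ]
}}

```text
clock: 35.25
tcp_pos: [0.4919, 0.127, 0.0714]
orientation: [[0.362, 0.932, 0.0], [0.932, -0.362, -0.0], [-0.0, 0.0, -1.0]]
ft_force: [-2.2, 0.8, 5.7]
width: 0.0574
grasp_force: 30.0
```

Call:
{"op": "jog_arm", "data": {
  "commands": [
    [[0,0,0],[0,0,0]],
    [[0,0,0],[0,0,0]],
    [[0,0,0],[0,0,0]],
    [[0,0,0],[0,0,0]],
    [[0,0,0],[0,0,0]],
    [[0,0,0],[0,0,0]],
    [[0,0,-0.1],[0,0,0]],
    [[0,0,-0.2],[0,0,0]],
    [[0,0,-0.4],[0,0,0]],
    [[0,0,-0.6],[0,0,0]],
    [[-0.3,-0.05,-0.7],[0,0,0]],
    [[-0.6,-0.1,-0.8],[0,0,0]],
    [[-0.9,-0.1,-0.8],[0,0,0]],
    [[-0.9,-0.1,-0.8],[0,0,0]],
    [[-0.9,-0.1,-0.8],[0,0,0]]
  ],
  "grip": 0
}}

```text
clock: 37.12
tcp_pos: [0.4087, -0.0333, 0.2308]
orientation: [[0.363, 0.932, 0.001], [0.932, -0.363, 0.001], [0.001, 0.001, -1.0]]
ft_force: [0.3, 0.4, 0.5]
width: 0.0881
grasp_force: 0.0
```

```bash
python3 - <<'E'
from h import *
c=snap('scene');p=pts(c);z=p[...,2]
for nm,x,y,lo,hi,r in(('char',.61,.061,.024,.034,.045),('plate',.4925,.1287,.0095,.018,.06),('dap',.628,.2127,.04,.05,.04),('loupe',.6176,-.244,.022,.036,.04),('can',.6036,-.078,.043,.053,.04)):
    q=p[(z>lo)&(z<hi)&(np.hypot(p[...,0]-x,p[...,1]-y)<r)];print(nm,len(q),cv2.minAreaRect((q[:,:2]*1000).astype(np.float32)) if len(q)>4 else '',len(q) and np.median(q[:,2]))
cv2.imwrite('pics/end.png',c['frame'])
E
```

```text
char 467 ((610.1871948242188, 63.813514709472656), (61.605857849121094, 37.815799713134766), 77.32708740234375) 0.02956748254378705
plate 1401 ((493.39410400390625, 130.27667236328125), (93.3237533569336, 60.56454849243164), 68.47062683105469) 0.014413161432637933
dap 459 ((627.2550048828125, 213.91404724121094), (42.005985260009766, 42.59926986694336), 6.4366374015808105) 0.04546676178819031
loupe 42 ((623.6068725585938, -234.89053344726562), (11.668872833251953, 25.08905029296875), 31.904542922973633) 0.028701059693107267
can 161 ((608.6240234375, -77.42169189453125), (33.01362228393555, 31.997827529907227), 75.80561828613281) 0.04835812248808746
```

View pics/end.png

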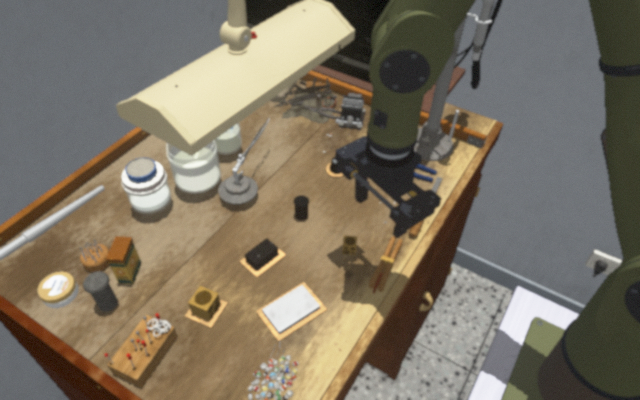

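The plate (291,310), charcoal (262,252) and dapping block (205,303) all sit centred and square on their tiles. The loupe tile at (335,168) is partly hidden by the gripper, but the loupe was checked earlier and nothing has gone near it since.

```bash
python3 -c "
from cell import manip
print(manip.job_done())"
```

```text
the job is handed in; nothing more can be done
None
```

The job is handed in at about 37 s: all four things are on their matching tiles (the loupe last checked right after placing, since the gripper half-hid it at the end), and the canister and pliers were left alone; the hand-in call returned no verdict.

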